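Park the extraction nozzles in one loose nest

TASK

Clear the repair bench by nesting the three tapered fume-extraction nozzles upright over the cone of the parking dock: first the yellow small one, then the red medium one over it, then the white large one over that. Each must go all the way down until it just rests on the one below, but loosely: lower it gently, let go only when it touches, and do not drop it or press it down, or the tapers jam. Leave the other things on the bench where they stand.

Things in the scene. Friction and masses are not known exactly. Their poses are not given: they have to be found in the camera images.
- cone_top (a point): centre of the flat top of the parking dock's dark steel cone, 135 mm above the table, z up. The cone is 105 mm high, diameter 69.6 mm at its foot and 27.6 mm at its top (the nozzles' taper); it stands on a spring (1 N per mm) over a fixed round black base, 120 mm across and 20 mm high, with a 10 mm gap between. It sinks up to 6 mm under the nozzles' weight.
- cone (a joint): how far the dock's sprung cone is pushed down, in m: 0 free and up, 0.02 bottomed; up to about 0.006 under the weight of the loose nest. Past 0.015 counts as pressed: the tapers jam
- small_mid (a point): SMALL open tapered nozzle, yellow plastic, 110 mm tall, wide end down, wall 5 mm, 130 g +-30 %. Outside diameter 76 mm at the bottom, 32 mm at the top, an even taper (0.4 mm of diameter per mm of height, inside and out). Point: on its axis half-way up (55 mm above its lower rim); z up its axis. Grip near the top from any side that is free. Rests in the finished nest with this point 41 mm below cone_top, +-3.
- medium_mid (a point): MEDIUM open tapered nozzle, red plastic, 110 mm tall, wide end down, wall 5 mm, 150 g +-30 %. Outside diameter 82.4 mm at the bottom, 38.4 mm at the top, an even taper (0.4 mm of diameter per mm of height, inside and out). Point: on its axis half-way up (55 mm above its lower rim); z up its axis. Grip near the top from any side that is free. Rests in the finished nest with this point 32 mm below cone_top, +-3.
- large_mid (a point): LARGE open tapered nozzle, white plastic, 110 mm tall, wide end down, wall 5 mm, 170 g +-30 %. Outside diameter 88.8 mm at the bottom, 44.8 mm at the top, an even taper (0.4 mm of diameter per mm of height, inside and out). Point: on its axis half-way up (55 mm above its lower rim); z up its axis. Grip near the top from any side that is free. Rests in the finished nest with this point 23 mm below cone_top, +-3.
- spray: bystander: upright steel-coloured can with a green cap, 54 mm across, 185 mm tall; origin under its centre
- cap_blue: bystander: upright blue capacitor can, 66 mm across, 152 mm tall with its terminals; origin under its centre
- cleaner: bystander: upright amber bottle, 64 mm across, 170 mm tall; origin under its centre
- cap_grey: bystander: upright grey capacitor can, 56 mm across, 92 mm tall; origin under its centre
- reel: bystander: solder reel standing on its flange, 62 mm across, 50 mm tall; origin under its centre
- heatsink: bystander: black finned heat sink lying flat, 70 x 110 mm, 43 mm high; origin under its centre

How it is judged:
On the way, in this order (a step that is already met when the one before it is completed fails the run):
1. the small nozzle is down on the dock's cone (z of small_mid in the frame of cone_top between -0.047 and -0.036 m and horizontal distance between small_mid and cone_top below 0.006 m and angle between small_mid's own z axis and vertical below 0.07 rad), for 0.2 s.
2. the medium nozzle is down on the small one (z of medium_mid in the frame of cone_top between -0.038 and -0.027 m and horizontal distance between medium_mid and cone_top below 0.006 m and angle between medium_mid's own z axis and vertical below 0.07 rad), for 0.2 s.
3. the large nozzle is down on the medium one (z of large_mid in the frame of cone_top between -0.029 and -0.018 m and horizontal distance between large_mid and cone_top below 0.006 m and angle between large_mid's own z axis and vertical below 0.07 rad), for 0.2 s.
At the end, for the whole second after the job is handed in: All three nozzles rest in the nest on the dock: the centres of yellow, red and white 41, 32 and 23 mm below the top of the cone (at most 6 mm lower or 5 mm higher), within 6 mm of its axis, upright within 0.07 rad, released and still; every bystander within 30 mm of where it was (all of step 1 and all of step 2 and all of step 3 and linear speed of each of small, medium, large below 0.02 m/s and distance of each of spray, cap_blue, cleaner, cap_grey, reel, heatsink from where it was at the start of the episode below 0.03 m); the robot touches nothing.
It fails at once if the nest is pressed: the dock's sprung cone goes down more than 15 mm (the tapers jam) (value of joint cone above 0.015 m).
It fails at once if a nozzle is dropped on the cone or on another nozzle (more than 60 N) (contact force between any of small, medium, large and cone above 60 N or contact force between small and medium above 60 N or contact force between any of medium, small and large above 60 N).
It fails at once if a bystander is pushed more than 30 mm or knocked over (distance of any of spray, cap_blue, cleaner, cap_grey, reel, heatsink from where it was at the start of the episode above 0.03 m or angle between any of spray, cap_blue, cleaner, cap_grey, reel, heatsink's own z axis and vertical above 0.5 rad).
It also fails if it takes over 72 s, if anything falls off the work surface, if the arm or the gripper's body presses on something with over 40 N, if the wrist force passes 120 N, or if a joint passes its speed limit or range.

ROBOT

A 6-joint arm with a two-finger parallel gripper is mounted at the origin on the work surface. World frame = base frame: x ahead of the robot, y to its left, z up, the work surface at z = 0. Lengths are in m, angles in rad, forces in N, time in s.
With the tool pointing down it reaches from about 0.35 to 0.975 m from the base axis. Payload 4.9 kg.
Tool frame: the origin (TCP) lies on the centre line of the jaws, within the pads' length; the fingertips stand 22 mm ahead of it and the grasp point (between the pads) lies 3 mm ahead of it; z points along the fingers, y is the direction in which the jaws open and shut (so a half turn about z gives the same grasp; the last joint's range is limited). The gripper opens to 85 mm and grips with 20 to 120 N. Pads are 22 mm wide; open, the fingers measure 114 mm over their backs; the gripper's body (76 mm by 85 mm) begins 54 mm behind the grasp point. The pads swing forward as they close: fully open they stand 13 mm farther back than shut.
Start: joints at [1.225, 0.053, 1.613, -0, 1.476, -0.119], TCP at [0.141, 0.609, 0.253] pointing down, gripper open.
Joint ranges: [-3.01, 3.01], [-1.01, 2.22], [0.06, 2.58], [-1.02, 4.17], [0.09, 2.62], [-3.14, 3.14]. Speed limits (rad/s): [2.57, 2.57, 3.14, 3.14, 3.14, 3.14].

INTERFACE

Orientations are given as [roll, pitch, yaw] about the fixed x, y, z axes, in that order (R = Rz(yaw) Ry(pitch) Rx(roll)).
In Python, from cell import bot, optics gives the robot as it stands. The module is installed in compiled form; this text tells all that it offers.
- The arm moves only by the tool step_arm, never from a script. Its argument "increments" is a list that holds one entry, the list of rows, each a list of 6 numbers: the shift along the tool's x, y, z in cm, then the turn, a rotation vector about the tool's x, y, z in degrees. In form: [[[x, y, z, rx, ry, rz], ...]]. A call has exactly 5 rows; each row shifts and turns the pose as measured when the row begins, along the tool's axes as they then stand; what a row does not reach is not made up. A row lasts 1/8 s, in which the tool goes at most 62.5 mm and 10.7 degrees, less where a joint would pass 70% of its speed; a pose out of reach is approached as far as the arm can. A call with a gripper value outside its range is refused whole. "hand" is the opening, from 0 (shut) to 1 (fully open), set as the call begins (left out, the last holds). The fingers move at their own pace and stop on an object; "force" is the grip in N (left out, the last holds). Time passes only in rows, so rows that do not move let the fingers close, or fill a call up. It gives the time, the measured TCP pose, the force and the opening at its end, in the units of the state.
- bot.observe(): the state, without advancing time (a new reading comes with each control period).
- optics.grab_frame(name): name is "side" or "top" or "wrist"; returns (picture, depth): 384x512x3 uint8, blue, green, red; 384x512 float32, m along the optical axis (not along the pixel's ray), 0 where there is no reading.
- optics.camera_info(name): a dict with "camera_matrix" (3x3 intrinsics, pixels), "camera_from_world" (4x4, takes a point from world to camera coordinates). Camera axes: x right, y down, z forward; pixel columns grow to the right and rows downward; lengths in m; the calibration is good to about 2 mm. A picture is of the moment at which its call begins: read the wrist's pose just before it. camera_info takes no time and is no camera call; for the wrist camera it gives the pose at the moment of the call.
- bot.job_done(): hands the job in, once; it reports no verdict.
The state is a dict: "clock": time; "qpos": joint angles; "joint_vel": joint speeds; "joint_torque": joint torques, N m; "position": TCP position; "orientation": TCP orientation; "force": force on the tool from outside, world axes, zero at the start; "wrist_torque": the same for the moment, N m; "grip_width": finger opening in m.
Only numpy, scipy, OpenCV 4.12 (cv2) and the standard library are available. Lean on these libraries where they do the work, as an engineer would, in place of code of your own. Each camera call takes 0.05 s, during which the arm holds its last target.

## Working session

There is one attempt and no reset: what is moved stays moved. The work goes in short steps, Python scripts to look and compute and a tool call to move; the robot and the scene stay as the last step left them, time stands still between calls to the robot, and variables do not carry over. Pictures are saved under pics/ and viewed, and the job is handed in when it is done.

Besides the shell and the picture viewer there is one more tool, called in YAML: its name, and indented under it one key for each argument. step_arm: Moves the arm, as the interface text tells. Its arguments: {"type":"object","properties":{"increments":{"type":"array"},"hand":{"type":"number"},"force":{"type":"number"}},"required":["increments"]}

```bash
mkdir -p pics; cat > h.py <<'E'
import numpy as np,cv2
from cell import bot,optics
from scipy.spatial.transform import Rotation as R
def grab(n,save=None):
    ci=optics.camera_info(n); im,d=optics.grab_frame(n)
    im=np.array(im);d=np.array(d)
    if save: cv2.imwrite('pics/'+save,im); np.savez('pics/'+save+'.npz',im=im,d=d,K=ci['camera_matrix'],T=ci['camera_from_world'])
    return im,d,np.array(ci['camera_matrix']),np.array(ci['camera_from_world'])
def cloud(d,K,T):
    v,u=np.mgrid[:d.shape[0],:d.shape[1]]
    p=np.stack([(u-K[0,2])/K[0,0]*d,(v-K[1,2])/K[1,1]*d,d],-1)
    return (p-T[:3,3])@T[:3,:3]
def proj(P,K,T):
    p=T[:3,:3]@np.asarray(P)+T[:3,3]; q=K@p; return q[:2]/q[2]
def ray(u,v,z,K,T):
    c=-T[:3,:3].T@T[:3,3]; r=T[:3,:3].T@np.linalg.inv(K)@[u,v,1]
    return c+r*(z-c[2])/r[2]
E
python3 - <<'E'
from h import *
print(bot.observe())
for n in('side','top','wrist'):
    im,d,K,T=grab(n,n+'0.png'); print(n,K.round(1).tolist(),(-T[:3,:3].T@T[:3,3]).round(3),T[2,:3].round(3),(d==0).mean())
E
```

```text
{'clock': 0.0, 'qpos': array([ 1.22499114e+00,  5.33561043e-02,  1.61431979e+00,  4.69562137e-06,
        1.47597856e+00, -1.18997050e-01]), 'joint_vel': array([ 1.11278538e-03,  1.90742932e-03,  1.68920184e-04,  4.07726315e-04,
       -3.92328334e-04,  3.30922703e-05]), 'joint_torque': array([ 9.83674181e-04, -3.93699217e+01, -3.70167661e+01, -2.14666863e-05,
        7.20098469e-03, -2.41951687e-05]), 'position': array([0.14034044, 0.60844156, 0.25204802]), 'orientation': array([-3.13954598e+00, -2.49410783e-04,  2.91478382e+00]), 'force': array([ 0.54617408,  0.01871866, -0.24903212]), 'wrist_torque': array([ 0.0164039 , -0.0092356 ,  0.00497398]), 'grip_width': 0.08523344634914744}
side [[369.1, 0.0, 255.9], [0.0, 369.1, 192.0], [0.0, 0.0, 1.0]] [-0.04  -0.604  0.774] [ 0.566  0.552 -0.612] 0.003911336263020833
top [[466.3, 0.0, 255.8], [0.0, 466.3, 190.5], [0.0, 0.0, 1.0]] [ 0.412 -0.03   1.205] [ 0.148  0.003 -0.989] 0.00384521484375
wrist [[273.2, 0.0, 255.2], [0.0, 273.2, 196.4], [0.0, 0.0, 1.0]] [0.062 0.627 0.374] [ 0.304 -0.071 -0.95 ] 0.0038655598958333335
```

View pics/side0.png

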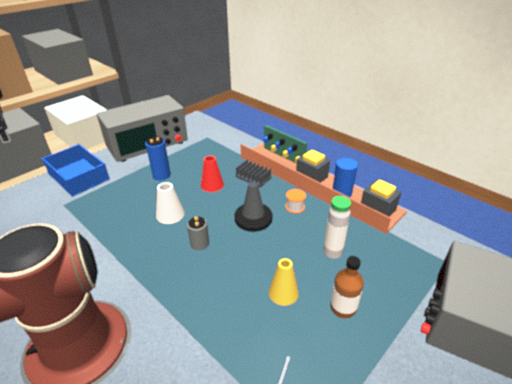

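View pics/top0.png

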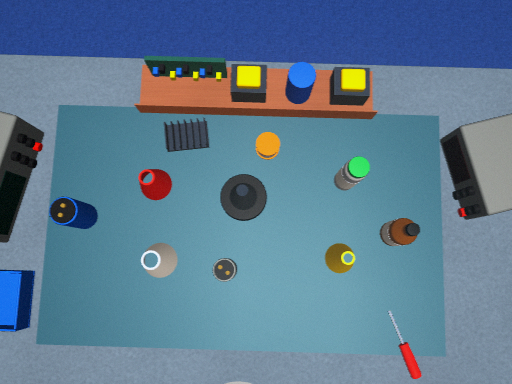

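View pics/wrist0.png

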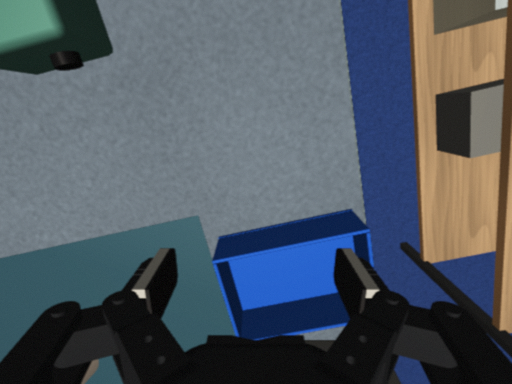

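```bash
python3 - <<'E'
from h import *
def load(n):
    z=np.load(f'pics/{n}0.png.npz');return z['im'],z['d'],z['K'],z['T']
boxes={'top':{'yellow':(320,238,362,278),'red':(132,162,178,206),'white':(135,236,182,284),'dock':(215,170,272,224)},
'side':{'yellow':(265,252,302,308),'red':(196,150,228,194),'white':(150,176,188,226),'dock':(228,160,276,232)}}
for n in('top','side'):
    im,d,K,T=load(n);P=cloud(d,K,T);hsv=cv2.cvtColor(im,cv2.COLOR_BGR2HSV)
    for k,(a,b,c,e) in boxes[n].items():
        p=P[b:e,a:c].reshape(-1,3);h=hsv[b:e,a:c].reshape(-1,3);dd=d[b:e,a:c].ravel()
        ok=(dd>0)&(p[:,2]>0.012)
        p=p[ok]
        print(n,k,len(p),'zmax',np.percentile(p[:,2],[90,97,99]).round(4))
        # fit cone: radius at height: r=a-0.2 z on outer surface: least squares from bands
        from scipy.optimize import least_squares
        zlo,zhi=(0.035,0.13) if k=='dock' else (0.015,0.104)
        q=p[(p[:,2]>zlo)&(p[:,2]<zhi)]
        if k=='dock': q=q[np.hypot(*(q[:,:2]-np.median(q[:,:2],0)).T)<0.05]
        f=lambda x:np.hypot(q[:,0]-x[0],q[:,1]-x[1])-(x[2]-0.2*q[:,2])
        m=np.median(q,0)
        s=least_squares(f,[m[0],m[1],0.04],loss='soft_l1',f_scale=0.002)
        print('   cone axis',s.x.round(4),'res',np.median(abs(f(s.x))).round(4),len(q))
        zt=0.135 if k=='dock' else .11
        t=p[abs(p[:,2]-zt)<0.006]
        if len(t)>3: print('   top pts',len(t),((t.min(0)+t.max(0))/2).round(4),t.mean(0).round(4))
E
python3 - <<'E'
import cv2
for n,b in(('top',(120,150,280,290)),('side',(140,130,310,310))):
    im=cv2.imread(f'pics/{n}0.png')
    if n=='top': c=im[120:290,40:440]; c=cv2.resize(c,None,fx=2,fy=2)
    else: c=im[130:320,140:360]; c=cv2.resize(c,None,fx=3,fy=3)
    cv2.imwrite(f'pics/{n}0c.png',c)
E
```

```text
top yellow 557 zmax [0.1094 0.1123 0.1136]
   cone axis [ 0.4253 -0.245   0.0379] res 0.0003 448
   top pts 94 [ 0.4263 -0.2441  0.1101] [ 0.4255 -0.2436  0.1098]
top red 676 zmax [0.1091 0.1113 0.1126]
   cone axis [0.6009 0.2345 0.0401] res 0.0008 540
   top pts 119 [0.6012 0.2344 0.1098] [0.6003 0.2335 0.1093]
top white 718 zmax [0.1094 0.1117 0.113 ]
   cone axis [0.4069 0.2134 0.0441] res 0.0004 551
   top pts 142 [0.4071 0.2124 0.1097] [0.4069 0.211  0.1094]
top dock 1683 zmax [0.1173 0.1353 0.1373]
   cone axis [0.5735 0.0057 0.0408] res 0.0003 425
   top pts 129 [0.5734 0.0068 0.1347] [0.5729 0.0058 0.1347]
side yellow 883 zmax [0.105  0.1098 0.1108]
   cone axis [ 0.4221 -0.2436  0.0365] res 0.0008 747
   top pts 99 [ 0.4228 -0.2435  0.1086] [ 0.4214 -0.2446  0.1085]
side red 549 zmax [0.1054 0.1106 0.1116]
   cone axis [0.5989 0.2372 0.04  ] res 0.0013 469
   top pts 63 [0.5982 0.2382 0.1083] [0.5976 0.236  0.1086]
side white 809 zmax [0.1059 0.1107 0.1119]
   cone axis [0.4042 0.215  0.0433] res 0.0012 679
   top pts 94 [0.4038 0.2149 0.109 ] [0.4028 0.2127 0.1091]
side dock 1767 zmax [0.1015 0.1317 0.1356]
   cone axis [0.5717 0.0083 0.0407] res 0.0008 501
   top pts 61 [0.5703 0.0071 0.1331] [0.5694 0.0056 0.1343]
```

View pics/side0c.png

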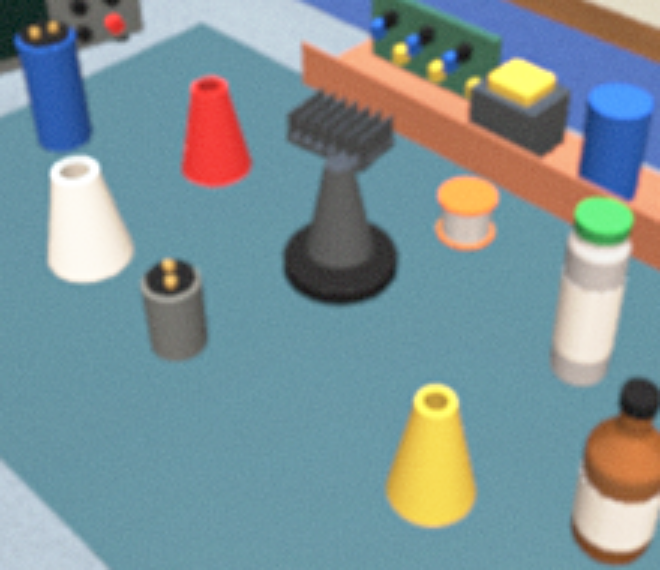

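View pics/top0c.png

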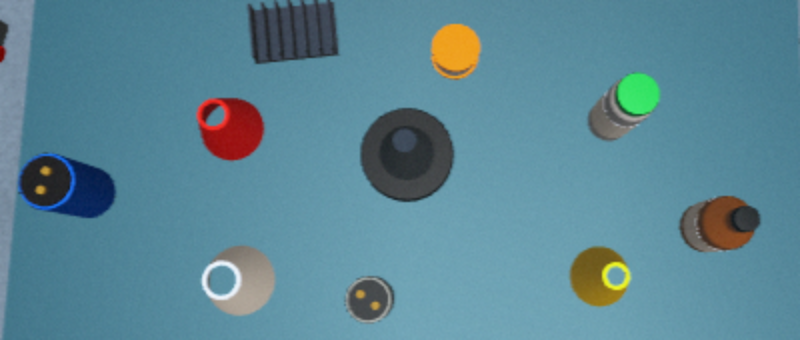

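step_arm:
  increments:
    - [[0,0,0,0,0,-6.5],[0,0,0,0,0,-6.5],[-4,-4.5,0,0,0,0],[-4,-4.5,0,0,0,0],[-4,-4.5,0,0,0,0]]
  hand: 1
  force: 30

```text
clock: 0.78
position: [0.2615, 0.4727, 0.2498]
orientation: [-3.137, -0.002, -3.126]
force: [0.8, -0.4, 0.1]
grip_width: 0.0855
```

step_arm:
  increments:
    - [[-4,-4.5,0,0,0,0],[-4,-4.5,0,0,0,0],[-4,-4.5,0,0,0,0],[-3,-5,0,0,0,-0.5],[0,-6,0,0,0,0]]

```text
clock: 1.4
position: [0.4208, 0.2215, 0.2496]
orientation: [-3.136, -0.002, -3.116]
force: [0.5, -0.3, 1.0]
grip_width: 0.0857
```

step_arm:
  increments:
    - [[0,-6,0,0,0,0],[0,-6,0,0,0,0],[0,-6,0,0,0,0],[0,-6,0,0,0,0],[0,-6,0,0,0,0]]

```text
clock: 2.02
position: [0.4267, -0.0878, 0.2505]
orientation: [-3.136, 0.0, -3.115]
force: [0.6, 0.3, 0.7]
grip_width: 0.0858
```

```bash
cat >> h.py <<'E'
def need(x,y,z,yaw=np.pi):
    o=bot.observe(); Rc=R.from_euler('xyz',o['orientation']); Rt=R.from_euler('xyz',[np.pi,0,yaw])
    d=Rc.inv().apply(np.array([x,y,z])-o['position'])*100
    w=(Rc.inv()*Rt).as_rotvec(degrees=True)
    print('pos',o['position'].round(4),'F',o['force'].round(2),'w',round(float(o['grip_width']),4),'t',round(o['clock'],2)); print('need cm',d.round(2),'deg',w.round(2))
E
python3 -c "
from h import *
need(.424,-.244,.2)"
```

```text
pos [ 0.4267 -0.0878  0.2505] F [0.65 0.31 0.74] w 0.0858 t 2.02
need cm [  0.68 -15.58   5.14] deg [-0.34  0.01  1.5 ]
```

step_arm:
  increments:
    - [[0,-5.5,0.5,-0.3,0,1.5],[0,-5.5,0.5,0,0,0],[0,-4,0.5,0,0,0],[0,-0.8,0.5,0,0,0],[0,0,0,0,0,0]]

```text
clock: 2.65
position: [0.4257, -0.2539, 0.2294]
orientation: [3.141, 0.0, 3.134]
force: [0.3, -0.0, -0.2]
grip_width: 0.0852
```

```bash
python3 -c "
from h import *
need(.424,-.244,.2)
im,d,K,T=grab('wrist','w1.png')
P=cloud(d,K,T);hsv=cv2.cvtColor(im,cv2.COLOR_BGR2HSV)
m=(hsv[...,0]>18)&(hsv[...,0]<35)&(hsv[...,1]>120)&(hsv[...,2]>50)
p=P[m&(d>0)];print(len(p),p.min(0),p.max(0))
q=p[(p[:,2]>.015)&(p[:,2]<.104)]
from scipy.optimize import least_squares
f=lambda x:np.hypot(q[:,0]-x[0],q[:,1]-x[1])-(x[2]-0.2*q[:,2])
s=least_squares(f,[.424,-.244,.04],loss='soft_l1',f_scale=.002);print(s.x.round(4),np.median(abs(f(s.x))))
t=p[abs(p[:,2]-.11)<.005];print(len(t),(t.min(0)+t.max(0))/2)
"
```

```text
pos [ 0.4257 -0.2539  0.2294] F [ 0.32 -0.04 -0.21] w 0.0852 t 2.65
need cm [0.18 0.98 2.94] deg [ 0.06  0.01 -0.46]
2856 [ 0.38708931 -0.28191028  0.00144909] [ 0.46789882 -0.21003879  0.11268158]
[ 0.4217 -0.2448  0.0363] 0.0005373289554818986
592 [ 0.42315058 -0.24446034  0.1089328 ]
```

View pics/w1.png

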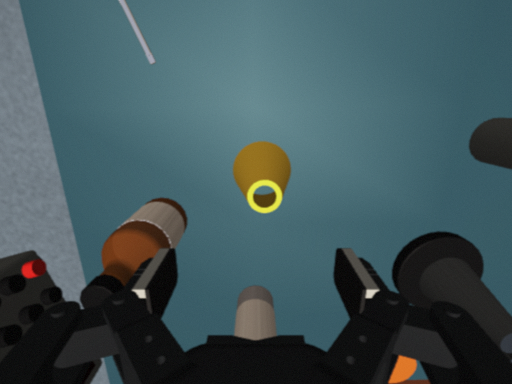

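step_arm:
  increments:
    - [[0.3,0.9,2,0,0,-0.5],[0,0,3,0,0,0],[0,0,4,0,0,0],[0,0,3.3,0,0,0],[0,0,0.7,0,0,0]]

```text
clock: 3.32
position: [0.4264, -0.2384, 0.1002]
orientation: [-3.139, 0.007, -3.13]
force: [0.1, 0.1, -0.1]
grip_width: 0.0853
```

```bash
python3 -c "
from h import *
need(.423,-.2445,.095)
"
```

```text
pos [ 0.4264 -0.2384  0.1002] F [ 0.11  0.07 -0.15] w 0.0853 t 3.33
need cm [ 0.35 -0.61  0.52] deg [-0.15  0.41  0.68]
```

step_arm:
  increments:
    - [[0.35,-0.6,0.4,-0.1,0.4,0.7],[0,0,0,0,0,0],[0,0,0,0,0,0],[0,0,0,0,0,0],[0,0,0,0,0,0]]

```text
clock: 3.95
position: [0.4256, -0.2458, 0.1011]
orientation: [-3.136, 0.006, -3.141]
force: [0.6, 0.0, -0.1]
grip_width: 0.0853
```

```bash
python3 -c "
from h import *
need(.423,-.2445,.095)
"
```

```text
pos [ 0.4256 -0.2458  0.1011] F [ 0.64  0.   -0.13] w 0.0853 t 3.95
need cm [0.26 0.13 0.61] deg [-0.33  0.36  0.03]
```

step_arm:
  increments:
    - [[0.25,0.1,0.4,-0.2,0.3,0],[0.1,0,0.3,-0.1,0.1,0],[0,0,0.2,0,0,0],[0,0,0,0,0,0],[0,0,0,0,0,0]]

```text
clock: 4.58
position: [0.4216, -0.2446, 0.0912]
orientation: [3.141, -0.002, -3.141]
force: [0.1, 0.2, -0.6]
grip_width: 0.0854
```

```bash
python3 -c "
from h import *
need(.423,-.2445,.095)
"
```

```text
pos [ 0.4216 -0.2446  0.0912] F [ 0.1   0.21 -0.62] w 0.0854 t 4.58
need cm [-0.14  0.01 -0.38] deg [ 0.01 -0.1   0.02]
```

step_arm:
  increments:
    - [[-0.1,0,-0.3,0,-0.1,0],[0,0,0,0,0,0],[0,0,0,0,0,0],[0,0,0,0,0,0],[0,0,0,0,0,0]]
  hand: 0
  force: 40

```text
clock: 5.2
position: [0.4231, -0.245, 0.0951]
orientation: [-3.141, 0.001, -3.141]
force: [0.5, -0.5, -0.7]
grip_width: 0.042
```

step_arm:
  increments:
    - [[0,0,0,0,0,0],[0,0,0,0,0,0],[0,0,-0.5,0,0,0],[0,0,-1,0,0,0],[0,0,-1,0,0,0]]

```text
clock: 5.82
position: [0.4221, -0.244, 0.1199]
orientation: [3.14, -0.002, -3.141]
force: [-0.7, 0.0, -0.6]
grip_width: 0.0424
```

```bash
python3 -c "
from h import *
need(.423,-.2445,.25)
grab('side','s2.png');grab('wrist','w2.png')
a=cv2.imread('pics/s2.png')[150:350,180:400];b=cv2.imread('pics/w2.png')
cv2.imwrite('pics/c2.png',np.hstack([cv2.resize(a,(396,360)),cv2.resize(b,(400,360))]))
"
```

```text
pos [ 0.4221 -0.244   0.1199] F [-0.75  0.05 -0.58] w 0.0424 t 5.83
need cm [ -0.07  -0.02 -13.01] deg [ 0.11 -0.09  0.02]
```

View pics/c2.png

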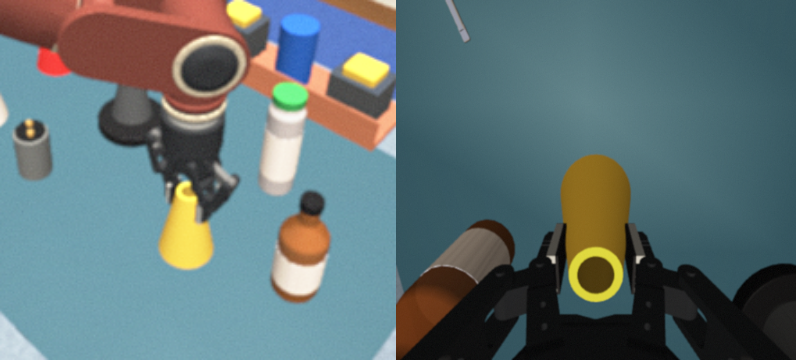

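step_arm:
  increments:
    - [[0,0,-2,0,0,0],[0,0,-4,0,0,0],[0,0,-4,0,0,0],[0,0,-3,0,0,0],[-2,3,-1,0,0,0]]

```text
clock: 6.55
position: [0.4416, -0.2147, 0.2643]
orientation: [3.14, -0.001, 3.138]
force: [0.3, 0.5, -1.7]
grip_width: 0.0421
```

step_arm:
  increments:
    - [[-2.5,4,0,0,0,0],[-2.5,4,0,0,0,0],[-2.5,4,0,0,0,0],[-2,4,0,0,0,0],[-1,2,0,0,0,0]]

```text
clock: 7.18
position: [0.551, -0.0296, 0.2671]
orientation: [-3.141, 0.004, 3.137]
force: [-0.5, 0.1, -2.1]
grip_width: 0.0423
```

```bash
python3 -c "
from h import *
need(.5715,.007,.25)
grab('side','s3.png');grab('wrist','w3.png')
a=cv2.imread('pics/s3.png')[50:250,150:370];b=cv2.imread('pics/w3.png')
cv2.imwrite('pics/c3.png',np.hstack([cv2.resize(a,(396,360)),cv2.resize(b,(400,360))]))
"
```

```text
pos [ 0.551  -0.0296  0.2671] F [-0.55  0.09 -2.1 ] w 0.0423 t 7.17
need cm [-2.03  3.67  1.71] deg [-0.06  0.22 -0.27]
```

View pics/c3.png

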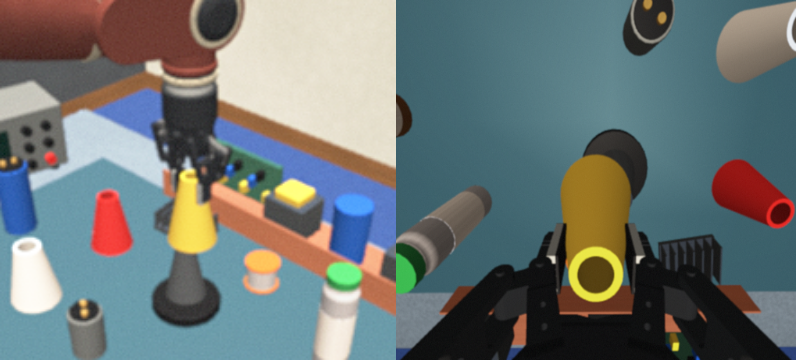

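step_arm:
  increments:
    - [[-1,1.9,0,0,0.2,-0.3],[-0.7,1.2,0,0,0,0],[-0.3,0.5,0.5,0,0,0],[0,0,0,0,0,0],[0,0,0,0,0,0]]

```text
clock: 7.9
position: [0.5703, 0.0045, 0.261]
orientation: [-3.138, -0.002, 3.141]
force: [-0.4, -0.5, -0.6]
grip_width: 0.0425
```

```bash
cat >> h.py <<'E'
from scipy.optimize import least_squares
def mask(im,col):
    h=cv2.cvtColor(im,cv2.COLOR_BGR2HSV);H,S,V=h[...,0].astype(int),h[...,1],h[...,2]
    if col=='yellow': return (H>18)&(H<35)&(S>120)&(V>50)
    if col=='red': return ((H<6)|(H>174))&(S>150)&(V>50)
    return (S<70)&(V>110)
def fitnoz(name,col,x,y,zb,rb,dat=None,save=None):
    im,d,K,T=dat or grab(name,save); P=cloud(d,K,T)
    m=mask(im,col) if col!='dock' else np.ones(d.shape,bool)
    m=m&(d>0)&(np.hypot(P[...,0]-x,P[...,1]-y)<.06)&(P[...,2]>zb+.006)&(P[...,2]<zb+.104)
    m=cv2.erode(m.astype(np.uint8),np.ones((3,3)))>0
    q=P[m]; zm=zb+.055
    def f(s):
        z=q[:,2]-zm
        return np.hypot(q[:,0]-s[0]-s[3]*z,q[:,1]-s[1]-s[4]*z)-(s[2]-.2*z)
    s=least_squares(f,[x,y,rb-.011,0,0],loss='soft_l1',f_scale=.001)
    zmid=zm+(s.x[2]-(rb-.011))/.2
    print(name,col,'n',len(q),'axis@z%.3f'%zm,s.x[:2].round(4),'tilt',s.x[3:].round(3),'r',s.x[2].round(4),'mid z est',round(zmid,4),'med|res|',np.median(abs(f(s.x))).round(5))
    return s.x
E
python3 -c "
from h import *
need(.5715,.007,.25)
o=bot.observe()['position']
for c in('wrist','side','top'): fitnoz(c,'yellow',o[0],o[1],o[2]-.095,.038,save=c+'4.png')
for n in('top','side'):
    z=np.load(f'pics/{n}0.png.npz');fitnoz(n,'dock',.5726,.007,.03,.0348,dat=(z['im'],z['d'],z['K'],z['T']))
"
```

```text
pos [0.5703 0.0045 0.261 ] F [-0.41 -0.47 -0.63] w 0.0425 t 7.9
need cm [-0.12  0.26  1.1 ] deg [-0.18 -0.11 -0.04]
wrist yellow n 7469 axis@z0.221 [0.5688 0.005 ] tilt [-0.001  0.003] r 0.025 mid z est 0.211 med|res| 0.0004
side yellow n 507 axis@z0.221 [0.5705 0.0065] tilt [0.006 0.005] r 0.0264 mid z est 0.2179 med|res| 0.00099
top yellow n 206 axis@z0.221 [0.5722 0.0049] tilt [-0.003  0.011] r 0.0266 mid z est 0.2192 med|res| 0.00033
top dock n 270 axis@z0.085 [0.5735 0.0057] tilt [-0.001 -0.003] r 0.0237 mid z est 0.0846 med|res| 0.00038
side dock n 372 axis@z0.085 [0.5713 0.008 ] tilt [0.001 0.002] r 0.0233 mid z est 0.0824 med|res| 0.00093
```

step_arm:
  increments:
    - [[-0.1,0.15,1.5,-0.2,-0.1,0],[0,0,2.5,0,0,0],[0,0,2.5,0,0,0],[0,0,2,0,0,0],[0,0,1,0,0,0]]

```text
clock: 8.68
position: [0.5712, 0.0057, 0.1612]
orientation: [3.141, 0.001, 3.14]
force: [-0.6, -0.2, -1.5]
grip_width: 0.0425
```

```bash
python3 -c "
from h import *
need(.5714,.0057,.134)
"
```

```text
pos [0.5712 0.0057 0.1612] F [-0.64 -0.18 -1.49] w 0.0425 t 8.68
need cm [-0.01 -0.01  2.72] deg [ 0.05  0.07 -0.09]
```

step_arm:
  increments:
    - [[0,0,0.6,0,0,0],[0,0,0.6,0,0,0],[0,0,0.4,0,0,0],[0,0,0.2,0,0,0],[0,0,0,0,0,0]]

```text
clock: 9.3
position: [0.5723, 0.0056, 0.1433]
orientation: [3.141, 0.004, 3.14]
force: [-0.1, 0.7, -1.4]
grip_width: 0.0425
```

```bash
python3 -c "
from h import *
need(.5714,.0057,.134)
"
```

```text
pos [0.5723 0.0056 0.1433] F [-0.13  0.68 -1.38] w 0.0425 t 9.3
need cm [0.09 0.01 0.93] deg [ 0.04  0.21 -0.09]
```

step_arm:
  increments:
    - [[0.05,0,0.2,0,0.2,0],[0,0,0.2,0,0,0],[0,0,0.2,0,0,0],[0,0,0.1,0,0,0],[0,0,0,0,0,0]]

```text
clock: 9.93
position: [0.5718, 0.0054, 0.1369]
orientation: [-3.142, -0.0, 3.14]
force: [-1.0, -0.6, 0.6]
grip_width: 0.0421
```

```bash
python3 -c "
from h import *
need(.5714,.0057,.134)
o=bot.observe()['position']
for c in('wrist','side','top'): fitnoz(c,'yellow',o[0],o[1],o[2]-.095,.038,save=c+'5.png')
need(.5714,.0057,.134)
"
```

```text
pos [0.5718 0.0054 0.1369] F [-1.01 -0.61  0.57] w 0.0421 t 9.93
need cm [0.04 0.03 0.29] deg [-0.   -0.02 -0.08]
wrist yellow n 6989 axis@z0.097 [0.5706 0.0061] tilt [ 0.001 -0.002] r 0.0254 mid z est 0.0889 med|res| 0.00039
side yellow n 378 axis@z0.097 [0.5716 0.0069] tilt [-0.    -0.005] r 0.0256 mid z est 0.0898 med|res| 0.00099
top yellow n 157 axis@z0.097 [0.5736 0.0054] tilt [-0.001 -0.017] r 0.0265 mid z est 0.0944 med|res| 0.00041
pos [0.5718 0.0054 0.137 ] F [-1.36  0.62  0.49] w 0.0426 t 10.07
need cm [0.04 0.03 0.3 ] deg [-0.   -0.01 -0.08]
```

step_arm:
  increments:
    - [[0,0,0.15,0,0,0],[0,0,0.1,0,0,0],[0,0,0,0,0,0],[0,0,0,0,0,0],[0,0,0,0,0,0]]

```text
clock: 10.7
position: [0.5716, 0.0053, 0.1347]
orientation: [-3.141, -0.001, 3.14]
force: [-2.5, -0.3, 0.3]
grip_width: 0.0425
```

```bash
python3 -c "
from h import *
need(.5714,.0057,.134)
"
```

```text
pos [0.5716 0.0053 0.1347] F [-2.47 -0.32  0.32] w 0.0425 t 10.7
need cm [0.02 0.04 0.07] deg [-0.02 -0.05 -0.08]
```

step_arm:
  increments:
    - [[0.1,0,0.1,0,0,0],[0.05,0,0.1,0,0,0],[0,0,0.05,0,0,0],[0,0,0,0,0,0],[0,0,0,0,0,0]]

```text
clock: 11.32
position: [0.571, 0.0053, 0.1326]
orientation: [-3.141, 0.002, 3.14]
force: [-1.0, 0.0, 0.6]
grip_width: 0.0425
```

```bash
python3 -c "
from h import *
need(.5714,.0057,.134)
"
```

```text
pos [0.571  0.0053 0.1326] F [-0.97  0.01  0.58] w 0.0425 t 11.32
need cm [-0.04  0.04 -0.14] deg [-0.01  0.11 -0.08]
```

step_arm:
  increments:
    - [[0,0,0.15,0,0.1,0],[0,0,0.15,0,0,0],[0,0,0,0,0,0],[0,0,0,0,0,0],[0,0,0,0,0,0]]

```text
clock: 11.95
position: [0.5711, 0.0053, 0.1304]
orientation: [-3.141, -0.0, 3.14]
force: [-2.8, 0.6, 3.3]
grip_width: 0.0425
```

```bash
python3 -c "
from h import *
need(.5714,.0057,.134)
"
```

```text
pos [0.5711 0.0053 0.1304] F [-2.81  0.64  3.3 ] w 0.0425 t 11.95
need cm [-0.03  0.04 -0.36] deg [-0.01 -0.   -0.08]
```

step_arm:
  increments:
    - [[0,0,0,0,0,0],[0,0,0,0,0,0],[0,0,0,0,0,0],[0,0,0,0,0,0],[0,0,-0.5,0,0,0]]
  hand: 0.9

```text
clock: 12.58
position: [0.571, 0.0056, 0.1339]
orientation: [3.141, 0.0, 3.14]
force: [-1.2, 0.4, 0.2]
grip_width: 0.0772
```

step_arm:
  increments:
    - [[0,0,-1.5,0,0,0],[0,0,-3,0,0,0],[0,0,-4,0,0,0],[0,0,-3,0,0,0],[0,0,-1,0,0,0]]
  hand: 1

```text
clock: 13.2
position: [0.5713, 0.0055, 0.2672]
orientation: [3.141, 0.004, 3.14]
force: [0.5, -0.6, 0.7]
grip_width: 0.0855
```

```bash
python3 -c "
from h import *
need(.5985,.236,.26)
for c in('wrist','side','top'): fitnoz(c,'yellow',.572,.006,.039,.038,save=c+'6.png')
a=cv2.imread('pics/side6.png')[50:250,150:370];b=cv2.imread('pics/wrist6.png')
cv2.imwrite('pics/c6.png',np.hstack([cv2.resize(a,(396,360)),cv2.resize(b,(400,360))]))
"
```

```text
pos [0.5713 0.0055 0.2672] F [ 0.52 -0.58  0.65] w 0.0855 t 13.2
need cm [-2.68 23.05  0.73] deg [ 0.01  0.2  -0.09]
wrist yellow n 1703 axis@z0.094 [0.5723 0.0062] tilt [-0.003 -0.002] r 0.027 mid z est 0.0939 med|res| 0.00014
side yellow n 398 axis@z0.094 [0.5715 0.0085] tilt [-0.003 -0.002] r 0.0268 mid z est 0.0929 med|res| 0.00099
top yellow n 274 axis@z0.094 [0.5736 0.0057] tilt [-0.007  0.006] r 0.0269 mid z est 0.0934 med|res| 0.00037
```

View pics/c6.png

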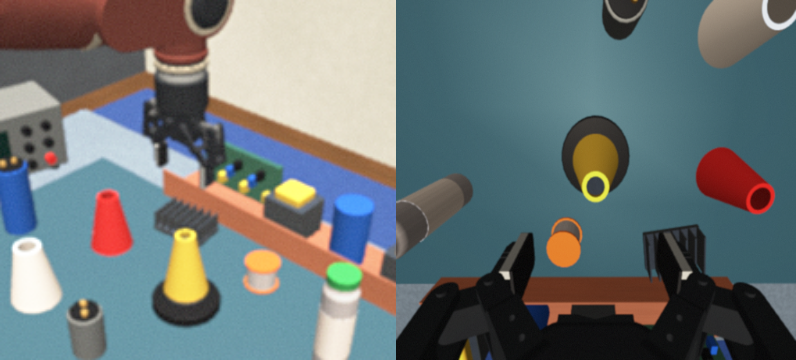

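step_arm:
  increments:
    - [[-0.5,4,0.3,0,0.2,0],[-0.7,5,0.3,0,0,0],[-0.7,5,0.3,0,0,0],[-0.6,5,0.5,0,0,0],[-0.3,3,0.5,0,0,0]]

```text
clock: 13.98
position: [0.5956, 0.2288, 0.2327]
orientation: [-3.139, -0.02, 3.134]
force: [-0.1, -0.2, 0.3]
grip_width: 0.0856
```

```bash
python3 -c "
from h import *
fitnoz('wrist','red',.5995,.235,0,.0412,save='wrist7.png')
need(.5995,.2352,.102)
"
```

```text
wrist red n 1961 axis@z0.055 [0.598 0.236] tilt [-0.003 -0.001] r 0.0283 mid z est 0.0455 med|res| 0.00048
pos [0.5948 0.2315 0.2312] F [-1.46  1.38 -0.85] w 0.0853 t 14.03
need cm [-0.75  0.38 12.91] deg [-0.   -1.28 -0.3 ]
```

step_arm:
  increments:
    - [[-0.3,0.3,2,0,-1,-0.3],[-0.1,0.1,4,0,-0.3,0],[0,0,4,0,0,0],[0,0,2,0,0,0],[0,0,0.7,0,0,0]]

```text
clock: 14.65
position: [0.5934, 0.2356, 0.0921]
orientation: [-3.138, -0.011, -3.139]
force: [-0.2, 0.3, -0.1]
grip_width: 0.0855
```

```bash
python3 -c "
from h import *
need(.599,.2356,.097)
"
```

```text
pos [0.5934 0.2356 0.0921] F [-0.19  0.27 -0.15] w 0.0855 t 14.65
need cm [-0.55 -0.   -0.5 ] deg [-0.2  -0.62  0.17]
```

step_arm:
  increments:
    - [[-0.3,0,-0.2,-0.2,-0.4,0.1],[-0.2,0,-0.15,0,-0.2,0],[0,0,0,0,0,0],[0,0,0,0,0,0],[0,0,0,0,0,0]]

```text
clock: 15.28
position: [0.6019, 0.2361, 0.1009]
orientation: [3.139, 0.008, -3.141]
force: [-0.8, -0.3, 0.1]
grip_width: 0.0854
```

```bash
python3 -c "
from h import *
need(.599,.2356,.097)
"
```

```text
pos [0.6019 0.2361 0.1009] F [-0.8  -0.31  0.09] w 0.0854 t 15.28
need cm [ 0.29 -0.05  0.39] deg [0.13 0.46 0.04]
```

step_arm:
  increments:
    - [[0.15,0,0.25,0.1,0.3,0],[0.05,0,0.1,0,0.1,0],[0,0,0,0,0,0],[0,0,0,0,0,0],[0,0,0,0,0,0]]

```text
clock: 15.9
position: [0.5995, 0.2361, 0.0969]
orientation: [3.141, 0.0, -3.141]
force: [-0.2, -0.2, 0.8]
grip_width: 0.0853
```

```bash
python3 -c "
from h import *
need(.599,.2356,.097)
"
```

```text
pos [0.5995 0.2361 0.0969] F [-0.18 -0.17  0.84] w 0.0853 t 15.9
need cm [ 0.05 -0.05 -0.01] deg [0.02 0.   0.05]
```

step_arm:
  increments:
    - [[0,0,0,0,0,0],[0,0,0,0,0,0],[0,0,0,0,0,0],[0,0,0,0,0,0],[0,0,0,0,0,0]]
  hand: 0

```text
clock: 16.52
position: [0.5996, 0.2359, 0.0975]
orientation: [-3.141, 0.0, -3.141]
force: [-1.3, -0.1, 0.6]
grip_width: 0.0475
```

step_arm:
  increments:
    - [[0,0,0,0,0,0],[0,0,-0.5,0,0,0],[0,0,-2,0,0,0],[0,0,-4,0,0,0],[0,0,-4,0,0,0]]

```text
clock: 17.15
position: [0.5968, 0.2354, 0.2016]
orientation: [-3.14, -0.009, -3.141]
force: [0.4, 0.5, -0.5]
grip_width: 0.0474
```

```bash
python3 -c "
from h import *
need(.5715,.006,.27)
"
```

```text
pos [0.5968 0.2354 0.2016] F [ 0.43  0.51 -0.54] w 0.0474 t 17.15
need cm [  2.61 -22.96  -6.77] deg [-0.11 -0.53  0.05]
```

step_arm:
  increments:
    - [[0,0,-4,0,-0.5,0],[0,-2,-2,0,0,0],[0.5,-4,-0.6,0,0,0],[0.6,-5,0,0,0,0],[0.6,-5,0,0,0,0]]

```text
clock: 17.77
position: [0.5813, 0.0716, 0.2787]
orientation: [-3.141, 0.011, -3.135]
force: [0.4, -0.4, -1.2]
grip_width: 0.0479
```

```bash
python3 -c "
from h import *
need(.5715,.006,.27)
"
```

```text
pos [0.5813 0.0716 0.2787] F [ 0.39 -0.38 -1.16] w 0.0479 t 17.77
need cm [ 1.03 -6.55  0.86] deg [-0.05  0.64  0.36]
```

step_arm:
  increments:
    - [[0.6,-3,0.4,0,0.4,0.3],[0.3,-2,0.2,0,0.2,0],[0,-0.8,0,0,0,0],[0,0,0,0,0,0],[0,0,0,0,0,0]]

```text
clock: 18.4
position: [0.5697, 0.0056, 0.2723]
orientation: [-3.14, -0.002, 3.135]
force: [0.4, 0.3, -1.5]
grip_width: 0.0476
```

```bash
python3 -c "
from h import *
need(.5715,.006,.27)
o=bot.observe()['position']
for c in('wrist','side','top'): fitnoz(c,'red',o[0],o[1],o[2]-.097,.0412,save=c+'8.png')
"
```

```text
pos [0.5697 0.0056 0.2723] F [ 0.41  0.32 -1.51] w 0.0476 t 18.4
need cm [-0.18  0.04  0.23] deg [-0.1  -0.11 -0.38]
wrist red n 8548 axis@z0.230 [0.5677 0.006 ] tilt [-0.004  0.008] r 0.028 mid z est 0.2195 med|res| 0.00038
side red n 580 axis@z0.230 [0.5699 0.0076] tilt [0.002 0.004] r 0.0295 mid z est 0.2268 med|res| 0.00091
top red n 280 axis@z0.230 [0.5716 0.006 ] tilt [-0.     0.011] r 0.0299 mid z est 0.2291 med|res| 0.00035
```

step_arm:
  increments:
    - [[-0.15,0,1.5,-0.1,-0.1,-0.3],[0,0,2.5,0,0,0],[0,0,2.5,0,0,0],[0,0,2,0,0,0],[0,0,1,0,0,0]]

```text
clock: 19.18
position: [0.5714, 0.0079, 0.1718]
orientation: [3.141, 0.0, -3.138]
force: [-0.1, -0.2, -1.4]
grip_width: 0.0477
```

```bash
python3 -c "
from h import *
need(.5715,.0059,.145)
"
```

```text
pos [0.5714 0.0079 0.1718] F [-0.09 -0.16 -1.38] w 0.0477 t 19.18
need cm [-0.01 -0.2   2.68] deg [0.03 0.01 0.19]
```

step_arm:
  increments:
    - [[0,-0.2,0.6,0,0,0.2],[0,0,0.6,0,0,0],[0,0,0.4,0,0,0],[0,0,0.2,0,0,0],[0,0,0,0,0,0]]

```text
clock: 19.8
position: [0.5725, 0.0057, 0.154]
orientation: [3.141, 0.003, 3.141]
force: [-0.0, 0.7, -1.3]
grip_width: 0.0475
```

```bash
python3 -c "
from h import *
need(.5715,.0059,.145)
"
```

```text
pos [0.5725 0.0057 0.154 ] F [-0.02  0.68 -1.25] w 0.0475 t 19.8
need cm [0.1  0.02 0.9 ] deg [ 0.01  0.15 -0.02]
```

step_arm:
  increments:
    - [[0.1,0,0.2,0,0.1,0],[0,0,0.2,0,0,0],[0,0,0.2,0,0,0],[0,0,0.2,0,0,0],[0,0,0,0,0,0]]

```text
clock: 20.42
position: [0.5718, 0.0055, 0.1464]
orientation: [-3.141, 0.002, 3.141]
force: [0.1, 0.7, -0.3]
grip_width: 0.0477
```

```bash
python3 -c "
from h import *
need(.5715,.0059,.145)
"
```

```text
pos [0.5718 0.0055 0.1464] F [ 0.12  0.68 -0.32] w 0.0477 t 20.43
need cm [0.03 0.04 0.14] deg [-0.02  0.09 -0.02]
```

step_arm:
  increments:
    - [[0.05,0,0.15,0,0.1,0],[0,0,0.1,0,0,0],[0,0,0.1,0,0,0],[0,0,0,0,0,0],[0,0,0,0,0,0]]

```text
clock: 21.05
position: [0.5715, 0.0056, 0.1438]
orientation: [3.142, 0.0, 3.141]
force: [-2.2, 0.3, 1.5]
grip_width: 0.0479
```

```bash
python3 -c "
from h import *
need(.5715,.0059,.145)
"
```

```text
pos [0.5715 0.0056 0.1438] F [-2.2   0.29  1.5 ] w 0.0479 t 21.05
need cm [-0.    0.03 -0.12] deg [ 0.    0.01 -0.02]
```

step_arm:
  increments:
    - [[0.1,0,0.1,0,0,0],[0,0,0.1,0,0,0],[0,0,0.05,0,0,0],[0,0,0,0,0,0],[0,0,0,0,0,0]]

```text
clock: 21.68
position: [0.5713, 0.0056, 0.1422]
orientation: [3.141, 0.003, 3.141]
force: [-1.4, 0.6, 2.3]
grip_width: 0.0477
```

```bash
python3 -c "
from h import *
need(.5715,.0059,.142)
for c in('wrist','side','top'): fitnoz(c,'red',.572,.006,.046,.0412,save=c+'9.png')
need(.5715,.0059,.142)
"
```

```text
pos [0.5713 0.0056 0.1422] F [-1.42  0.65  2.26] w 0.0477 t 21.68
need cm [-0.02  0.03  0.02] deg [ 0.01  0.15 -0.02]
wrist red n 6939 axis@z0.101 [0.5719 0.0061] tilt [-0.003  0.004] r 0.0299 mid z est 0.0997 med|res| 0.00018
side red n 451 axis@z0.101 [0.5713 0.008 ] tilt [-0.003 -0.001] r 0.0295 mid z est 0.0973 med|res| 0.00102
top red n 182 axis@z0.101 [0.5733 0.0059] tilt [-0.004  0.003] r 0.0297 mid z est 0.0985 med|res| 0.00041
pos [0.5713 0.0056 0.1422] F [-0.91 -0.02  2.71] w 0.0476 t 21.82
need cm [-0.02  0.03  0.02] deg [ 0.01  0.16 -0.02]
```

step_arm:
  increments:
    - [[0,0,0,0,0,0],[0,0,0,0,0,0],[0,0,0,0,0,0],[0,0,0,0,0,0],[0,0,-0.5,0,0,0]]
  hand: 0.9

```text
clock: 22.45
position: [0.5707, 0.0056, 0.1457]
orientation: [3.142, 0.001, 3.141]
force: [0.5, -0.4, -0.1]
grip_width: 0.0771
```

step_arm:
  increments:
    - [[0,0,-1.5,0,0,0],[0,0,-3,0,0,0],[0,0,-4,0,0,0],[0,0,-3,0,0,0],[0,0,-0.5,0,0,0]]
  hand: 1

```text
clock: 23.08
position: [0.5711, 0.0056, 0.2744]
orientation: [-3.141, 0.006, 3.141]
force: [0.2, -0.2, -0.2]
grip_width: 0.0855
```

```bash
python3 -c "
from h import *
need(.405,.214,.25)
for c in('wrist','side','top'): fitnoz(c,'red',.572,.006,.047,.0412,save=c+'10.png')
a=cv2.imread('pics/side10.png')[50:250,150:370];b=cv2.imread('pics/wrist10.png')
cv2.imwrite('pics/c10.png',np.hstack([cv2.resize(a,(396,360)),cv2.resize(b,(400,360))]))
"
```

```text
pos [0.5711 0.0056 0.2744] F [ 0.19 -0.18 -0.22] w 0.0855 t 23.07
need cm [16.63 20.84  2.33] deg [-0.03  0.32 -0.01]
wrist red n 1798 axis@z0.102 [0.5722 0.0062] tilt [-0.003 -0.   ] r 0.0303 mid z est 0.1025 med|res| 0.00013
side red n 483 axis@z0.102 [0.5712 0.0078] tilt [-0.001  0.004] r 0.0295 mid z est 0.0986 med|res| 0.001
top red n 255 axis@z0.102 [0.5734 0.0058] tilt [-0.002  0.004] r 0.0301 mid z est 0.1014 med|res| 0.00039
```

View pics/c10.png

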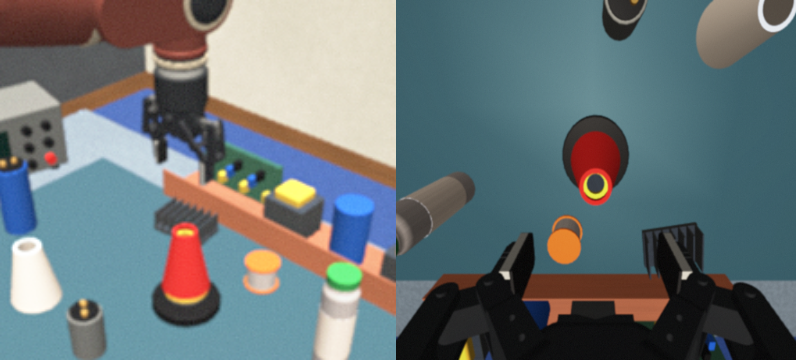

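step_arm:
  increments:
    - [[2.5,3,0,0,0.3,0],[3.5,4.5,0.3,0,0,0],[3.5,4.5,0.5,0,0,0],[3.5,4.5,0.5,0,0,0],[2,2.5,0.5,0,0,0]]

```text
clock: 23.85
position: [0.4123, 0.1986, 0.2421]
orientation: [-3.141, -0.023, 3.135]
force: [0.6, -0.2, -0.2]
grip_width: 0.0856
```

```bash
python3 -c "
from h import *
need(.4055,.2142,.105)
fitnoz('wrist','white',.4055,.2142,0,.0444,save='wrist11.png')
need(.4055,.2142,.105)
"
```

```text
pos [0.4123 0.1986 0.2421] F [ 0.65 -0.22 -0.18] w 0.0856 t 23.85
need cm [ 0.37  1.56 13.72] deg [-0.05 -1.34 -0.35]
wrist white n 1627 axis@z0.055 [0.4057 0.2142] tilt [-0.002 -0.002] r 0.0335 mid z est 0.0554 med|res| 0.00013
pos [0.4102 0.2004 0.2409] F [-0.63  1.86 -0.59] w 0.0854 t 23.9
need cm [ 0.11  1.37 13.6 ] deg [ 0.03 -1.54 -0.23]
```

step_arm:
  increments:
    - [[0.2,0.9,1.5,0,-1.2,-0.2],[0.1,0.4,3,0,-0.4,0],[0,0,4,0,0,0],[0,0,2.5,0,0,0],[0,0,1,0,0,0]]

```text
clock: 24.52
position: [0.4007, 0.213, 0.1094]
orientation: [-3.138, -0.01, -3.138]
force: [-0.0, 0.0, 0.9]
grip_width: 0.0855
```

```bash
python3 -c "
from h import *
need(.4057,.2142,.099)
"
```

```text
pos [0.4007 0.213  0.1094] F [-0.03  0.01  0.92] w 0.0855 t 24.52
need cm [-0.51  0.12  1.04] deg [-0.21 -0.57  0.18]
```

step_arm:
  increments:
    - [[-0.3,0.1,0.6,-0.1,-0.4,0.1],[-0.15,0,0.3,0,-0.1,0],[0,0,0,0,0,0],[0,0,0,0,0,0],[0,0,0,0,0,0]]

```text
clock: 25.15
position: [0.4066, 0.2141, 0.1013]
orientation: [-3.14, 0.001, -3.141]
force: [0.3, -0.2, 0.9]
grip_width: 0.0852
```

```bash
python3 -c "
from h import *
need(.4057,.2142,.099)
"
```

```text
pos [0.4066 0.2141 0.1013] F [ 0.28 -0.22  0.88] w 0.0852 t 25.15
need cm [0.09 0.01 0.23] deg [-0.07  0.08  0.05]
```

Good enough; grip and lift.

step_arm:
  increments:
    - [[0.05,0,0.1,0,0.1,0],[0,0,0,0,0,0],[0,0,0,0,0,0],[0,0,0,0,0,0],[0,0,0,0,0,0]]
  hand: 0

```text
clock: 25.78
position: [0.4069, 0.2139, 0.1018]
orientation: [-3.14, 0.002, -3.14]
force: [-0.3, 0.1, 0.6]
grip_width: 0.0519
```

step_arm:
  increments:
    - [[0,0,0,0,0,0],[0,0,-0.5,0,0,0],[0,0,-2,0,0,0],[0,0,-4,0,0,0],[0,0,-4,0,0,0]]

```text
clock: 26.4
position: [0.4027, 0.213, 0.2032]
orientation: [-3.136, -0.012, -3.14]
force: [-1.0, 0.2, -1.5]
grip_width: 0.0519
```

step_arm:
  increments:
    - [[0,0,-4,0,0,0],[0,0,-3,0,0,0],[-2,-2,-0.5,0,0,0],[-3,-3.5,0,0,0,0],[-3,-4,0,0,0,0]]

```text
clock: 27.02
position: [0.4848, 0.1192, 0.2845]
orientation: [-3.14, -0.005, -3.134]
force: [-0.3, -0.3, -1.4]
grip_width: 0.0519
```

```bash
python3 -c "
from h import *
need(.5715,.006,.285)
"
```

```text
pos [0.4848 0.1192 0.2845] F [-0.34 -0.35 -1.38] w 0.0519 t 27.02
need cm [ -8.57 -11.39  -0.07] deg [-0.1  -0.28  0.46]
```

step_arm:
  increments:
    - [[-3,-4,0,-0.1,-0.3,0.4],[-2.5,-3.5,0,0,0,0],[-1.5,-2,0,0,0,0],[-0.6,-0.8,0,0,0,0],[0,0,0,0,0,0]]

```text
clock: 27.65
position: [0.563, 0.012, 0.2825]
orientation: [3.139, -0.004, 3.14]
force: [-0.4, 0.4, -0.9]
grip_width: 0.052
```

```bash
python3 -c "
from h import *
need(.5715,.006,.285)
"
```

```text
pos [0.563  0.012  0.2825] F [-0.4  0.4 -0.9] w 0.052 t 27.65
need cm [-0.85 -0.6  -0.26] deg [ 0.15 -0.22 -0.11]
```

step_arm:
  increments:
    - [[-0.5,-0.4,0,0.1,-0.2,-0.1],[-0.3,-0.2,0,0,0,0],[0,0,0,0,0,0],[0,0,0,0,0,0],[0,0,0,0,0,0]]

```text
clock: 28.28
position: [0.5703, 0.0088, 0.2828]
orientation: [3.14, -0.0, -3.137]
force: [-0.6, 0.2, -2.2]
grip_width: 0.0525
```

```bash
python3 -c "
from h import *
need(.5715,.006,.285)
o=bot.observe()['position']
for c in('wrist','side','top'): fitnoz(c,'white',o[0],o[1],o[2]-.102,.0444,save=c+'12.png')
"
```

```text
pos [0.5703 0.0088 0.2828] F [-0.59  0.15 -2.17] w 0.0525 t 28.27
need cm [-0.11 -0.28 -0.22] deg [ 0.09 -0.    0.25]
wrist white n 6586 axis@z0.236 [0.5694 0.0099] tilt [-0.003 -0.01 ] r 0.0336 mid z est 0.2367 med|res| 0.00016
side white n 715 axis@z0.236 [0.5682 0.0106] tilt [ 0.001 -0.025] r 0.0321 mid z est 0.2295 med|res| 0.00091
top white n 351 axis@z0.236 [0.5709 0.0094] tilt [-0.003 -0.007] r 0.0335 mid z est 0.2365 med|res| 0.00031
```

step_arm:
  increments:
    - [[-0.3,-0.35,1.5,0.1,0,0.2],[0,0,2.5,0,0,0],[0,0,2.5,0,0,0],[0,0,2,0,0,0],[0,0,1,0,0,0]]

```text
clock: 29.05
position: [0.5737, 0.0042, 0.1822]
orientation: [-3.141, -0.0, 3.141]
force: [-0.5, 1.3, -1.6]
grip_width: 0.0518
```

```bash
python3 -c "
from h import *
need(.5731,.0055,.158)
"
```

```text
pos [0.5737 0.0042 0.1822] F [-0.52  1.32 -1.59] w 0.0518 t 29.05
need cm [0.06 0.13 2.42] deg [-0.04 -0.   -0.03]
```

step_arm:
  increments:
    - [[0.05,0.1,0.6,0,0,0],[0.05,0,0.5,0,0,0],[0,0,0.3,0,0,0],[0,0,0.2,0,0,0],[0,0,0,0,0,0]]

```text
clock: 29.68
position: [0.5737, 0.0051, 0.1666]
orientation: [-3.14, 0.003, 3.141]
force: [0.2, 0.5, -0.5]
grip_width: 0.0526
```

```bash
python3 -c "
from h import *
need(.5731,.0055,.158)
o=bot.observe()['position']
for c in('wrist','side','top'): fitnoz(c,'white',o[0],o[1],o[2]-.102,.0444,save=c+'13.png')
"
```

```text
pos [0.5737 0.0051 0.1666] F [ 0.24  0.49 -0.51] w 0.0526 t 29.68
need cm [0.06 0.04 0.86] deg [-0.06  0.14 -0.04]
wrist white n 6621 axis@z0.120 [0.5728 0.006 ] tilt [-0.005 -0.007] r 0.0335 mid z est 0.1203 med|res| 0.00016
side white n 564 axis@z0.120 [0.5716 0.0073] tilt [-0.01  -0.015] r 0.0323 mid z est 0.1143 med|res| 0.00102
top white n 270 axis@z0.120 [0.5742 0.0056] tilt [-0.005 -0.012] r 0.0332 mid z est 0.1187 med|res| 0.00038
```

step_arm:
  increments:
    - [[0.08,0,0.2,0,0.1,0],[0,0,0.2,0,0,0],[0,0,0.2,0,0,0],[0,0,0.15,0,0,0],[0,0,0,0,0,0]]

```text
clock: 30.45
position: [0.5731, 0.005, 0.1591]
orientation: [-3.14, 0.002, 3.141]
force: [0.4, -0.3, -1.1]
grip_width: 0.0524
```

```bash
python3 -c "
from h import *
need(.5731,.0055,.158)
"
```

```text
pos [0.5731 0.005  0.1591] F [ 0.37 -0.27 -1.11] w 0.0524 t 30.45
need cm [0.   0.05 0.11] deg [-0.08  0.09 -0.03]
```

step_arm:
  increments:
    - [[0,0.05,0.15,0,0.1,0],[0,0,0.1,0,0,0],[0,0,0.1,0,0,0],[0,0,0,0,0,0],[0,0,0,0,0,0]]

```text
clock: 31.08
position: [0.5734, 0.0051, 0.1567]
orientation: [-3.139, 0.0, 3.141]
force: [-0.6, -0.7, 1.6]
grip_width: 0.0521
```

```bash
python3 -c "
from h import *
need(.5725,.0055,.155)
"
```

```text
pos [0.5734 0.0051 0.1567] F [-0.62 -0.72  1.65] w 0.0521 t 31.07
need cm [0.09 0.04 0.17] deg [-0.14  0.02 -0.03]
```

step_arm:
  increments:
    - [[0.05,0,0.12,0,0,0],[0,0,0.1,0,0,0],[0,0,0,0,0,0],[0,0,0,0,0,0],[0,0,0,0,0,0]]

```text
clock: 31.7
position: [0.5734, 0.0051, 0.1553]
orientation: [-3.139, 0.002, 3.141]
force: [-0.8, -0.7, 2.0]
grip_width: 0.052
```

```bash
python3 -c "
from h import *
need(.5725,.0055,.155)
for c in('wrist','side','top'): fitnoz(c,'white',.572,.006,.055,.0444,save=c+'14.png')
need(.5725,.0055,.155)
"
```

```text
pos [0.5734 0.0051 0.1553] F [-0.82 -0.69  2.  ] w 0.052 t 31.7
need cm [0.09 0.04 0.03] deg [-0.14  0.09 -0.02]
wrist white n 6779 axis@z0.110 [0.5722 0.0059] tilt [ 0.002 -0.005] r 0.0332 mid z est 0.109 med|res| 0.00016
side white n 571 axis@z0.110 [0.5718 0.008 ] tilt [ 0.005 -0.016] r 0.0329 mid z est 0.1075 med|res| 0.00103
top white n 246 axis@z0.110 [0.5738 0.0056] tilt [ 0.001 -0.006] r 0.0332 mid z est 0.1089 med|res| 0.00039
pos [0.5734 0.0051 0.1553] F [-1.84 -1.44  2.33] w 0.0522 t 31.85
need cm [0.09 0.04 0.02] deg [-0.14  0.09 -0.03]
```

step_arm:
  increments:
    - [[0,0,0,0,0,0],[0,0,0,0,0,0],[0,0,0,0,0,0],[0,0,0,0,0,0],[0,0,-0.5,0,0,0]]
  hand: 0.9

```text
clock: 32.48
position: [0.573, 0.0055, 0.159]
orientation: [-3.14, 0.001, 3.141]
force: [0.5, -0.7, -0.5]
grip_width: 0.0769
```

step_arm:
  increments:
    - [[0,0,-1.5,0,0,0],[0,0,-3,0,0,0],[0,0,-4,0,0,0],[0,0,-3,0,0,0],[0,0,-0.5,0,0,0]]
  hand: 1

```text
clock: 33.1
position: [0.5734, 0.0056, 0.2876]
orientation: [-3.14, 0.005, 3.141]
force: [-0.3, 0.2, 0.5]
grip_width: 0.0853
```

step_arm:
  increments:
    - [[0,0,0,0,0,0],[0,0,0,0,0,0],[0,0,0,0,0,0],[0,0,0,0,0,0],[0,0,0,0,0,0]]

```text
clock: 33.72
position: [0.5718, 0.0058, 0.283]
orientation: [-3.141, -0.002, 3.141]
force: [-0.2, -0.8, 0.2]
grip_width: 0.0855
```

```bash
python3 -c "
from h import *
need(.57,.0055,.28)
for c in('wrist','side','top'): fitnoz(c,'white',.572,.006,.055,.0444,save=c+'15.png')
# strip heights of red/yellow below the white and relative rims
z=np.load('pics/wrist15.png.npz');P=cloud(z['d'],z['K'],z['T'])
near=np.hypot(P[...,0]-.572,P[...,1]-.006)<.03
for c in('yellow','red','white'):
    m=mask(z['im'],c)&near&(P[...,2]>.13)
    print(c,m.sum(),np.median(P[m][:,2]).round(4),np.percentile(P[m][:,2],[10,90]).round(4))
a=cv2.imread('pics/side15.png')[50:250,150:370];b=cv2.imread('pics/wrist15.png')
cv2.imwrite('pics/c15.png',np.hstack([cv2.resize(a,(396,360)),cv2.resize(b,(400,360))]))
a=cv2.absdiff(cv2.imread('pics/top15.png'),cv2.imread('pics/top0.png'));cv2.imwrite('pics/diff.png',np.vstack([cv2.imread('pics/top15.png')[60:350],a[60:350]]))
"
```

```text
pos [0.5718 0.0058 0.283 ] F [-0.24 -0.81  0.17] w 0.0855 t 33.73
need cm [ 0.18 -0.03  0.3 ] deg [-0.05 -0.11 -0.03]
wrist white n 1856 axis@z0.110 [0.5724 0.0061] tilt [ 0.001 -0.003] r 0.0336 mid z est 0.1112 med|res| 0.00014
side white n 591 axis@z0.110 [0.5718 0.0082] tilt [-0.001 -0.009] r 0.0333 mid z est 0.1096 med|res| 0.00098
top white n 282 axis@z0.110 [0.5734 0.0057] tilt [-0.006 -0.005] r 0.0333 mid z est 0.1094 med|res| 0.0004
yellow 305 0.1458 [0.1364 0.1468]
red 245 0.1559 [0.1551 0.1567]
white 1710 0.1617 [0.137  0.1669]
```

View pics/c15.png

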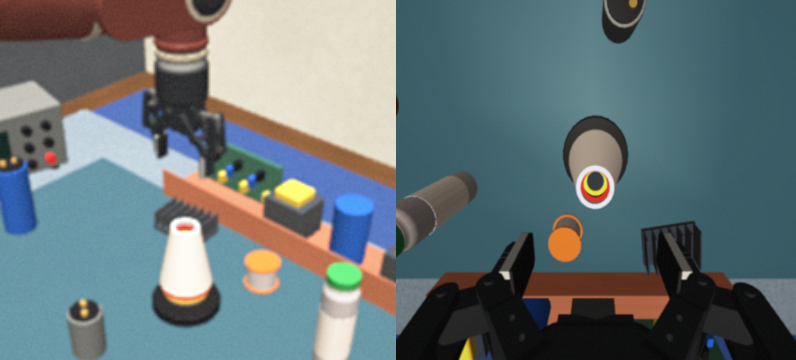

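View pics/diff.png

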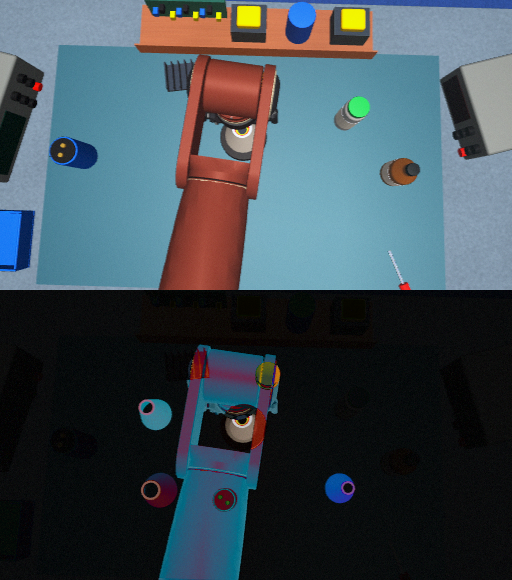

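```bash
python3 -c "
from h import *
print(bot.job_done())"
```

```text
the job is handed in; nothing more can be done
None
```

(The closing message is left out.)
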